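# Open the child-resistant battery tub at the packing bench

### The arm

A 6-joint arm with a two-finger parallel gripper is mounted at the origin on the work surface. World frame = base frame: x ahead of the robot, y to its left, z up, the work surface at z = 0. Lengths are in m, angles in rad, forces in N, time in s.
With the tool pointing down it reaches from about 0.35 to 0.775 m from the base axis. Payload 7.3 kg.
Tool frame: the origin (TCP) lies on the centre line of the jaws, within the pads' length; the fingertips stand 17 mm ahead of it and the grasp point (between the pads) lies 2 mm behind it (robot.tcp_to_tips is the distance from the TCP to the fingertips, in m); z points along the fingers, y is the line along which they close (so a half turn about z gives the same grasp; the last joint's range is limited). The gripper opens to 92 mm and grips with 3 to 60 N. Pads are 19 mm wide; open, the fingers measure 130 mm over their backs; the gripper's body (75 mm by 190 mm) begins 47 mm behind the grasp point.
Start: joints at [1.064, 0.342, 1.524, -0, 1.275, -0.146], TCP at [0.185, 0.491, 0.244] pointing down, gripper open.
Joint ranges: [-2.53, 2.53], [-0.77, 2.02], [0.04, 2.7], [-1, 4.14], [0.28, 2.66], [-3.11, 3.11]. Speed limits (rad/s): [2.57, 2.57, 3.14, 3.14, 3.14, 3.14].

### API

Orientations are given as [roll, pitch, yaw] about the fixed x, y, z axes, in that order (R = Rz(yaw) Ry(pitch) Rx(roll)).
In Python, from cell import robot gives the robot as it stands. The module is installed in compiled form; this text tells all that it offers.
- The arm moves only by the tool carry_out, never from a script. Its argument "commands" is a list of rows, each a list of 3 entries, a list of its own where there are three numbers: the shift along the tool's x, y, z in m, then the turn about the tool's z in rad, then the opening, from 0 (shut) to 1 (fully open). In form: [[[dx, dy, dz], yaw, claw], ...]. A call has 1 to 20 rows; each row shifts and turns the commanded pose from where the row before left it, along the tool's axes as they then stand; what a row does not reach is not made up. A row lasts 1/8 s, in which the tool goes at most 62.5 mm and 10.7 degrees, less where a joint would pass 70% of its speed; a pose out of reach is approached as far as the arm can. A call is refused whole if a number of a shift passes 0.0625 or a number of a turn 0.188, either way. A call with a gripper value outside its range is refused whole. The fingers move at their own pace and stop on an object; "newtons" is the grip in N (left out, the last holds). Time passes only in rows, so rows that do not move let the fingers close. It gives the time, the measured TCP pose, the force, the opening and the grip force at its end, in the units of the state.
- robot.observe(): the state, without advancing time (a new reading comes with each control period).
- robot.read_camera(name): name is "scene" or "side" or "wrist"; returns a dict with "pixels" (384x512x3 uint8, red, green, blue), "fx", "fy", "cx", "cy" (pixels), "view" (4x4, takes a point from world to camera coordinates); the wrist camera has in their place "T_tool_cam" (4x4, takes a point from camera to tool coordinates, whose origin is the TCP and whose axes are the flange's). Camera axes: x right, y up, looking along -z (the intrinsics and any distortion apply to the point x, -y, -z); pixel columns grow to the right and rows downward; lengths in m; the calibration is good to about 2 mm. A picture is of the moment at which its call begins: read the wrist's pose just before it. There is no depth.
- robot.hand_in(): hands the job in; it is judged then, once.
Trained networks look in a picture, given as the dict that the camera call returned (one of the last four; its "shot" number tells which), for a name from the list of things; names that differ only in an ending like _2 or _b are one class to them, and where a whole thing is asked for, a point or a joint stands for the part that bears it (a point fixed in the world has none). Each returns a list of dicts, best first, with "p" (0 to 1); they miss things now and then, are a little off and sometimes report something else, mostly with a low value. They report only what shows in the picture. A call takes as long as a camera call. They do not tell look-alikes from the thing itself.
- robot.find_in(picture, name): "at" ([column, row] in pixels, amid what is visible of it).
- robot.tip_of(picture, name): "at" ([column, row] in pixels: a listed point, or the origin of a listed thing).
The state is a dict: "time": time; "qpos": joint angles; "qvel": joint speeds; "joint_efforts": joint torques, N m; "tool_pos": TCP position; "tool_rot": TCP orientation; "contact_force": force on the tool from outside, world axes, zero at the start; "torque": the same for the moment, N m; "opening": finger opening in m; "grip_force": force on a finger pad.
Only numpy, scipy, OpenCV 4.12 (cv2) and the standard library are available. Lean on these libraries where they do the work, as an engineer would, in place of code of your own. Each camera call takes 0.05 s, during which the arm holds its last target. There are 200 camera calls.

### The job

Open the used-battery tub that leans in the wooden cradle: its child-resistant cap must be pressed down hard, straight along the tub's axis, and turned anticlockwise while it is held down, and can then be lifted off. Set the cap down gently, not dropped, flat and with its grip bar upwards, on the floor of the shallow open tray, and let go. Leave the other things on the bench where they are.

Things in the scene. Friction and masses are not known exactly. Their poses are not given: they have to be found in the camera images.
- cap_mid (a point): Loose white plastic cap, 60 g, closed on the tub's neck at the start: a round cup (open below) 68 mm across, 52 mm high, with a grip bar 56 mm long, 18 wide, 22 high across its flat top deck. The point is on its axis half-way up: 26 mm above the skirt's lower edge, 4 below the deck, 26 below the bar's top. z points out through the bar, x along the bar.
- cap_deck (a point): Centre of the cap's flat deck (under the bar), axes as cap_mid. To open: press the cap 5 to 8 mm along its axis towards the tub (8 is the end stop; less than 4.5 stays latched by hooks inside), keep it down and turn it anticlockwise seen from above (positive about its z) by 45 to 80 degrees, best 65, in one grasp of the bar. Then it lifts straight off and is clear after 30 mm.
- bar_end (a point): One end of the cap's grip bar (the +x end), at the middle of that end face: 28 mm from the cap's axis and 11 mm above the deck; axes as cap_mid. Of the two ends it is the one further from the robot while the cap is closed.
- tub_neck (a point): Top of the fixed neck (44 mm across) of the white tub (body 90 mm across, 100 high), on its axis. z points out of the mouth; it leans 30 degrees from vertical, to the cradle's front, roughly towards the robot. y is level. Closed, cap_mid is 9 mm further along z and the bar lies -30 degrees about z from this x (+15 to +50 when free). Nothing stands above the cap.
- cradle: Plywood cradle that holds the strapped-in tub, screwed to the bench; neither can move. Base 210 x 150 mm, sides 87 mm high, cap top 185 mm above the bench. Origin at the base's underside, below the centre of the tub's bottom; the tub leans towards its -x.
- seal (a joint): Sprung grey sealing ring on the neck's rim, under the cap: how far the cap has pressed it down, in m. 0 is up, 0.008 fully down. It takes about 5 N to start, 13 N at 0.0045 and 19 N at 0.008, and springs back when let go.
- tray_in (a point): Centre of the inner floor of a shallow open rectangular white plastic tray, fixed to the bench, 170 mm (x) by 150 mm (y) outside, walls 4 mm thick, rim 22 mm above the bench, floor about 4 mm above the bench. z points up. A cap standing on the floor has cap_mid 26 mm above this point.
- scanner: Bystander: a loose handheld scanner lying flat, 167 x 50 mm, 36 mm high, origin on its underside near the middle.
- label_roll: Bystander: a loose roll of paper labels standing on end, 90 mm across, 60 mm high, origin at the centre of its underside.
- tape_dispenser: Bystander: a loose, heavy black desk tape dispenser, 150 x 55 mm, 98 mm high, origin at the centre of its underside.
There are look-alikes about, which are no part of the job. Leave any blue or yellow look-alike of the part that bears cap_mid alone.

How it is judged:
On the way, in this order (a step that is already met when the one before it is completed fails the run):
1. the cap, on the neck, is pressed down at least 4 mm against its spring (value of joint seal above 0.004 m and distance between cap_mid and tub_neck below 0.02 m), for 0.1 s.
2. it is turned anticlockwise past its hooks (at least 35 degrees) while it is held down (value of joint seal above 0.0035 m and y of bar_end in the frame of tub_neck above 0.0025 m and distance between cap_mid and tub_neck below 0.02 m), for 0.05 s.
3. the cap is lifted off the neck (distance between cap_mid and tub_neck above 0.05 m), for 0.1 s.
At the end, for the whole second after the job is handed in: The cap stands flat on the tray's floor, inside its walls (cap_mid 22 to 30 mm above the floor point, within 55 mm of it along the tray's x and 45 mm along its y), bar upwards within 0.12 rad, at rest and released (x of cap_mid in the frame of tray_in between -0.055 and 0.055 m and y of cap_mid in the frame of tray_in between -0.045 and 0.045 m and z of cap_mid in the frame of tray_in between 0.022 and 0.03 m and angle between cap_mid's own z axis and vertical below 0.12 rad and linear speed of cap below 0.02 m/s and contact force between the fingers and cap below 0.1 N); the robot touches nothing.
It fails at once if the cap, on the neck, is forced round without being held down (value of joint seal below 0.0025 m and distance between cap_mid and tub_neck below 0.013 m and y of bar_end in the frame of tub_neck between -0.008 and 0.002 m).
It fails at once if the cap is dropped: it moves faster than 0.4 m/s while out of the gripper's hold (linear speed of cap above 0.4 m/s and contact force between each of the arm, the fingers and cap below 0.05 N).
It fails at once if a bystander is moved by more than 25 mm (distance of any of scanner, label_roll, tape_dispenser from where it was at the start of the episode above 0.025 m).
It also fails if it takes over 45 s, if anything falls off the work surface, if the arm or the gripper's body presses on something with over 40 N, if the wrist force passes 120 N, or if a joint passes its speed limit or range.

## Working session

There is one attempt and no reset: what is moved stays moved. The work goes in short steps, Python scripts to look and compute and a tool call to move; the robot and the scene stay as the last step left them, time stands still between calls to the robot, and variables do not carry over. Pictures are saved under pics/ and viewed, at most 10 in all, crops included, and the job is handed in when it is done.

Besides the shell and the picture viewer there is one more tool, called after "Call:" as name([rows], argument=value, ...), one row to a line, values as JSON. carry_out: Moves the arm, as the interface text tells. Its arguments: {"type":"object","properties":{"commands":{"type":"array"},"newtons":{"type":"number"}},"required":["commands"]}

```bash
mkdir -p pics
cat > h.py <<'E'
import numpy as np, cv2
from cell import robot
from scipy.spatial.transform import Rotation as R
def shot(n,save=None):
    s=robot.observe() if n=="wrist" else None
    p=robot.read_camera(n)
    if n=="wrist":
        T=np.eye(4);T[:3,:3]=R.from_euler('xyz',s['tool_rot']).as_matrix();T[:3,3]=s['tool_pos']
        p['c2w']=T@p['T_tool_cam']
    else: p['c2w']=np.linalg.inv(p['view'])
    if save: cv2.imwrite(f'pics/{save}.png',p['pixels'][:,:,::-1])
    return p
def ray(p,at):
    d=np.array([(at[0]-p['cx'])/p['fx'],-(at[1]-p['cy'])/p['fy'],-1])
    d=p['c2w'][:3,:3]@d
    return p['c2w'][:3,3],d/np.linalg.norm(d)
def tri(rs):
    A=sum(np.eye(3)-np.outer(d,d) for o,d in rs);b=sum((np.eye(3)-np.outer(d,d))@o for o,d in rs)
    x=np.linalg.solve(A,b)
    return x,[np.linalg.norm(np.cross(x-o,d)) for o,d in rs]
def proj(p,X):
    c=np.linalg.inv(p['c2w'])@np.append(X,1)
    return np.array([p['cx']+p['fx']*c[0]/-c[2],p['cy']-p['fy']*c[1]/-c[2]])
E
python3 - <<'E'
from h import *
ps={n:shot(n,n+'0') for n in("scene","side","wrist")}
print([k for k in ps['scene']],robot.observe()['tool_rot'])
print(ps['wrist']['T_tool_cam'].round(3))
for n,p in ps.items():
    print(n,p['c2w'][:3,3].round(3),p['fx'])
    for t in("cap_mid","cap_deck","bar_end","tub_neck","cradle","tray_in","scanner","label_roll","tape_dispenser"):
        print(t,[(np.round(d['at']).tolist(),round(d['p'],2)) for d in robot.tip_of(p,t)[:3]])
a=np.hstack([ps['scene']['pixels'],ps['side']['pixels']])[:,:,::-1]
cv2.imwrite('pics/a.png',cv2.resize(a,(800,300),interpolation=cv2.INTER_AREA))
E
```

```text
['pixels', 'fx', 'fy', 'cx', 'cy', 'view', 'shot', 'c2w'] [-3.14049971e+00 -1.60035065e-04  2.78080271e+00]
[[-0.001  0.953  0.302  0.082]
 [ 1.     0.001 -0.     0.   ]
 [-0.001  0.302 -0.953 -0.141]
 [ 0.     0.     0.     1.   ]]
scene [1.157 0.211 0.854] 355.8002658275874
cap_mid [([334.0, 216.0], 0.9), ([297.0, 213.0], 0.81), ([293.0, 208.0], 0.61)]
cap_deck [([297.0, 207.0], 0.77), ([336.0, 213.0], 0.71), ([293.0, 208.0], 0.51)]
bar_end [([287.0, 199.0], 0.73), ([341.0, 219.0], 0.72)]
tub_neck [([297.0, 215.0], 0.58)]
cradle [([296.0, 269.0], 0.75)]
tray_in [([206.0, 230.0], 0.73)]
scanner [([396.0, 271.0], 0.61)]
label_roll [([124.0, 214.0], 0.85)]
tape_dispenser [([156.0, 183.0], 0.79)]
side [-0.103 -0.872  0.83 ] 394.1519943354082
cap_mid [([180.0, 198.0], 0.82), ([205.0, 219.0], 0.7), ([225.0, 158.0], 0.64)]
cap_deck [([181.0, 198.0], 0.84), ([226.0, 159.0], 0.55), ([208.0, 210.0], 0.52)]
bar_end [([233.0, 154.0], 0.76), ([188.0, 188.0], 0.61), ([206.0, 214.0], 0.58)]
tub_neck [([228.0, 165.0], 0.69)]
cradle [([242.0, 194.0], 0.85)]
tray_in [([288.0, 234.0], 0.87)]
scanner [([184.0, 173.0], 0.71)]
label_roll [([349.0, 277.0], 0.58)]
tape_dispenser [([305.0, 301.0], 0.62)]
wrist [0.109 0.52  0.384] 309.6088259406403
cap_mid []
cap_deck []
bar_end []
tub_neck []
cradle []
tray_in []
scanner []
label_roll []
tape_dispenser []
```

View pics/scene0.png

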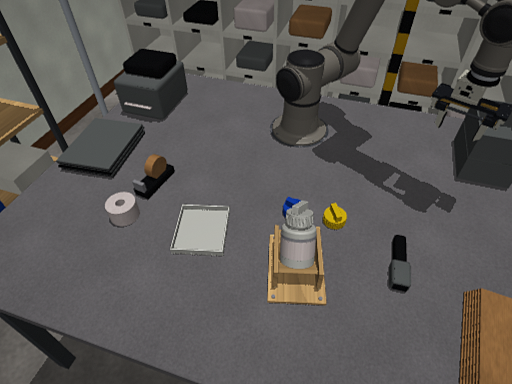

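View pics/side0.png

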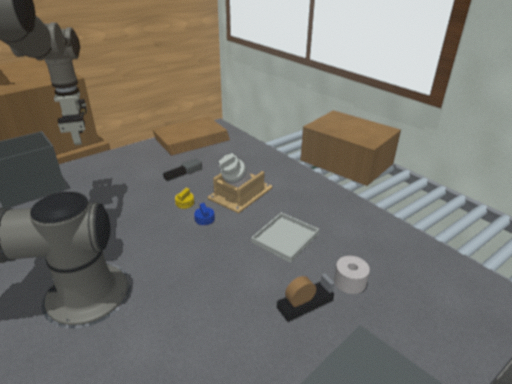

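The scene shows the white cap on the tub at about scene (299,213) and side (231,163). The blue look-alike is at scene (292,206), on the robot's side of the cradle, and the yellow one is at (335,216). The tray is at scene (202,230) and side (286,235).

Run:
```python
from h import *
a=shot('scene');b=shot('side')
def t(n,x,y): print(n,[np.round(v,4) for v in tri([ray(a,x),ray(b,y)])])
for n,x,y in[('cap',(297,213),(228,161)),('cradle',(296,269),(242,194)),('neck',(297,215),(228,165)),('tray',(206,230),(288,234)),('scanner',(396,271),(184,173)),('blue',(293,208),(205,219)),('yellow',(334,216),(181,198))]: t(n,x,y)
for n in('scene','side'):
    p=a if n=='scene' else b
    print(proj(p,[0,0,0]))
# plane intersections
for p,at,z in((a,(206,230),.004),(b,(288,234),.004),(a,(296,269),0),(b,(242,194),0)):
    o,d=ray(p,at);print((o+d*(z-o[2])/d[2]).round(4))
c=cv2.resize(a['pixels'][180:310,250:350],None,fx=4,fy=4,interpolation=cv2.INTER_CUBIC)
e=cv2.resize(b['pixels'][140:270,200:290],None,fx=4,fy=4,interpolation=cv2.INTER_CUBIC)
cv2.imwrite('pics/crop1.png',np.hstack([c,e])[:,:,::-1])
print(robot.observe())
```

```text
cap [array([0.5678, 0.1239, 0.165 ]), array([0.0047, 0.0047])]
cradle [array([ 0.6302,  0.1424, -0.0034]), array([0.0036, 0.0036])]
neck [array([0.5646, 0.1227, 0.1516]), array([0.003, 0.003])]
tray [array([ 0.5954, -0.148 ,  0.0091]), array([0.0094, 0.0094])]
scanner [array([ 0.5388,  0.412 , -0.0097]), array([0.0051, 0.0051])]
blue [array([0.4272, 0.0812, 0.0085]), array([0.004, 0.004])]
yellow [array([0.4199, 0.2157, 0.0199]), array([0.0061, 0.0061])]
[298.69289155 128.36324398]
[ 87.427636   292.15136073]
[ 0.5852 -0.1434  0.004 ]
[ 0.6048 -0.1517  0.004 ]
[0.6293 0.1452 0.    ]
[0.6284 0.1343 0.    ]
{'time': 1.6, 'qpos': array([ 1.06402460e+00,  3.41969337e-01,  1.52406060e+00, -5.01912872e-05,
        1.27540197e+00, -1.46006494e-01]), 'qvel': array([ 9.48334683e-04,  3.91490603e-03,  1.18888248e-03,  7.19903095e-04,
       -3.58347074e-05, -1.47391135e-05]), 'joint_efforts': array([-5.37892265e-04, -4.31134701e+01, -2.44475520e+01,  7.18541723e-02,
        4.83555277e-02, -3.59616720e-06]), 'tool_pos': array([0.18533157, 0.4912338 , 0.24377021]), 'tool_rot': array([3.14144061e+00, 7.08952027e-05, 2.78084202e+00]), 'contact_force': array([-0.2293367 ,  0.71824508,  0.3537326 ]), 'torque': array([-0.0065302 , -0.00550303, -0.07899421]), 'grip_force': 0.0, 'opening': 0.0920318725529943}
```

View pics/crop1.png

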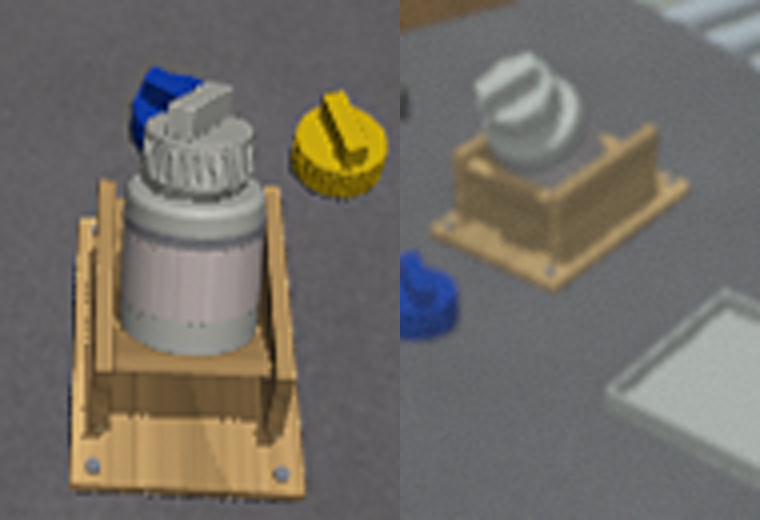

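The tool can only yaw, so I'll hold the tilted bar with a vertical gripper. I'll translate along the tub's axis to press, then yaw about the bar's centre. First I'll hover above the cap.

Call:
carry_out([
  [[-0.0406,-0.0175,-0.005],0,1],
  [[-0.0406,-0.0175,-0.005],0,1],
  [[-0.0406,-0.0175,-0.005],0,1],
  [[-0.0406,-0.0175,-0.005],0,1],
  [[-0.0406,-0.0175,-0.005],0,1],
  [[-0.0406,-0.0175,-0.005],0,1],
  [[-0.0406,-0.0175,-0.005],0,1],
  [[-0.0406,-0.0175,-0.005],0,1],
  [[-0.0406,-0.0175,-0.005],0,1],
  [[-0.0406,-0.0175,-0.005],0,1],
  [[-0.0406,-0.0175,-0.005],0,1],
  [[-0.0406,-0.0175,-0.005],0,1],
  [[0,0,0],0,1],
], newtons=40)

```text
time: 3.22
tool_pos: [0.5687, 0.1205, 0.3033]
tool_rot: [-3.141, 0.0, 2.777]
contact_force: [0.1, -0.2, -0.5]
opening: 0.0915
grip_force: 0.0
```

Run:
```python
from h import *
s=robot.observe();print(s['time'],s['tool_pos'],s['tool_rot'],s['qpos'],s['contact_force'])
p=shot('wrist','w1')
for t in("cap_mid","cap_deck","bar_end","tub_neck","cradle","tray_in"):
    print(t,[(np.round(d['at']).tolist(),round(d['p'],2)) for d in robot.tip_of(p,t)[:3]])
print(p['fx'],p['cx'],p['cy'],p['c2w'])
```

```text
3.225 [0.56872137 0.12047257 0.3032796 ] [-3.14135875e+00  4.57778342e-04  2.77721756e+00] [ 7.71559797e-02  4.12113298e-01  1.25384487e+00 -4.08953943e-04
  1.47532057e+00 -1.12922628e+00] [ 0.0942464  -0.19635219 -0.48470398]
cap_mid [([287.0, 21.0], 0.81), ([259.0, 183.0], 0.67), ([189.0, 70.0], 0.62)]
cap_deck [([188.0, 69.0], 0.96), ([282.0, 21.0], 0.68), ([450.0, 60.0], 0.48)]
bar_end [([256.0, 209.0], 0.76), ([166.0, 69.0], 0.74), ([300.0, 37.0], 0.67)]
tub_neck []
cradle [([282.0, 193.0], 0.78)]
tray_in [([94.0, 230.0], 0.59)]
309.6088259406403 254.25599572184473 193.89524453657654 [[ 3.56962984e-01 -8.90387488e-01 -2.82466901e-01  4.92244562e-01]
 [ 9.34118421e-01  3.40397512e-01  1.07481668e-01  1.49950401e-01]
 [ 4.50697590e-04 -3.02224513e-01  9.53236666e-01  4.43991490e-01]
 [ 0.00000000e+00  0.00000000e+00  0.00000000e+00  1.00000000e+00]]
```

View pics/w1.png

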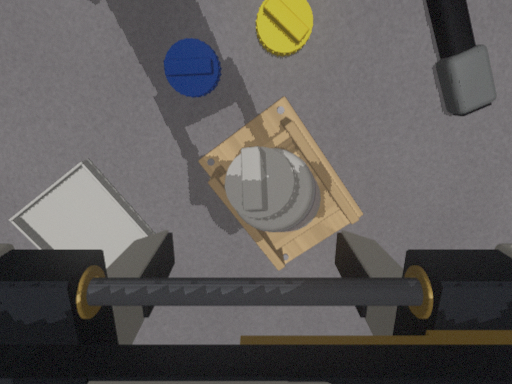

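The wrist view shows the bar's top face with corners (243,149), (263,148), (266,208) and (245,210), and the cradle base corners at (200,162), (284,98), (361,212) and (280,269). I'll fit the pose from these.

```bash
cat > fit.py <<'E'
from h import *
from scipy.optimize import least_squares
def frame(th): # neck frame: z leans to -x (heading th+pi)
    return R.from_euler('z',th).as_matrix()@R.from_euler('y',-30,degrees=True).as_matrix()
def capR(th,a): return frame(th)@R.from_euler('z',a,degrees=True).as_matrix()
E
python3 - <<'E'
from fit import *
p=shot('wrist');a=shot('scene');b=shot('side')
base=[]
for at in((200,162),(284,98),(361,212),(280,269)):
    o,d=ray(p,at);base.append((o+d*(.01-o[2])/d[2]));
base=np.array(base);print(base.round(3),'centre',base.mean(0).round(3))
e=[base[3]-base[0],base[2]-base[1]];print('headings',[np.degrees(np.arctan2(v[1],v[0])).round(1) for v in e],[np.linalg.norm(v).round(3) for v in e],[np.linalg.norm(base[i]-base[j]).round(3) for i,j in((0,1),(2,3))])
obs=np.array([(243,149),(263,148),(266,208),(245,210)])
cor=np.array([(-28,-9,26),(-28,9,26),(28,9,26),(28,-9,26)])/1e3
for k,order in((0,[0,1,2,3]),(1,[1,0,3,2])):
    def res(v,full=False):
        C=capR(v[3],-30)
        r=np.concatenate([proj(p,v[:3]+C@c)-o for c,o in zip(cor[order],obs)])
        return r
    s=least_squares(res,[.567,.123,.165,.2])
    print(k,s.x[:3].round(4),np.degrees(s.x[3]).round(1),s.cost,s.fun.round(1))
    C=capR(s.x[3],-30)
    for q,n in((a,'scene'),(b,'side')):
        print(n,[proj(q,s.x[:3]+C@np.array(c)/1e3).round(1).tolist() for c in((0,0,0),(0,0,26),(28,0,15),(-28,0,15),(28,9,26),(-28,-9,26))])
E
```

```text
[[0.547 0.049 0.01 ]
 [0.507 0.189 0.01 ]
 [0.702 0.244 0.01 ]
 [0.751 0.099 0.01 ]] centre [0.627 0.145 0.01 ]
headings [np.float64(13.7), np.float64(15.7)] [np.float64(0.21), np.float64(0.203)] [np.float64(0.146), np.float64(0.154)]
0 [0.5688 0.1312 0.1514] 15.4 1.7689504367758468 [ 0.7  0.5 -0.5 -0.9 -0.9  0.6  0.8 -0.1]
scene [[300.8, 216.4], [301.4, 206.8], [296.2, 213.9], [305.8, 208.0], [299.7, 210.4], [303.0, 203.3]]
side [[228.4, 164.1], [225.8, 159.9], [233.8, 157.5], [220.0, 165.9], [231.6, 154.0], [219.8, 165.8]]
1 [0.5847 0.1254 0.0872] 16.9 711.5300989745507 [ 17.2   4.1 -18.    7.3 -18.1  -3.8  18.4  -7.3]
scene [[295.3, 235.7], [295.6, 226.6], [290.8, 234.0], [299.9, 227.1], [294.1, 230.7], [297.1, 222.7]]
side [[233.4, 179.0], [231.1, 175.2], [238.7, 172.6], [225.4, 181.0], [236.6, 169.3], [225.4, 181.1]]
```

Call:
carry_out([
  [[0.004,0.0013,0.024],-0.02,1],
  [[0.004,0.0013,0.024],-0.022,1],
  [[0.004,0.0013,0.025],0,1],
  [[0,0,0],0,1],
])

```text
time: 4.22
tool_pos: [0.5558, 0.1306, 0.2292]
tool_rot: [-3.14, -0.004, 2.823]
contact_force: [0.1, 0.1, 0.7]
opening: 0.0918
grip_force: 0.0
```

Run:
```python
from fit import *
s=robot.observe();print(s['tool_pos'],s['tool_rot'])
p=shot('wrist');c=p['pixels'][100:260,150:360]
cv2.imwrite('pics/w2.png',cv2.resize(c,(788,600),interpolation=cv2.INTER_CUBIC)[:,:,::-1])
x=np.array([.5688,.1312,.1514]);C=capR(np.radians(15.2),-30)
print([proj(p,x+C@np.array(q)/1e3).round(1).tolist() for q in((-28,-9,26),(-28,9,26),(28,9,26),(28,-9,26))])
for t in("cap_mid","cap_deck","bar_end"):
    print(t,[(np.round(d['at']).tolist(),round(d['p'],2)) for d in robot.tip_of(p,t)[:3]])
```

```text
[0.55579096 0.1306395  0.22922775] [-3.14008164 -0.00363702  2.82332724]
[[238.2, 183.9], [262.9, 182.8], [262.9, 265.8], [237.2, 265.1]]
cap_mid [([179.0, 77.0], 0.71), ([252.0, 229.0], 0.63), ([297.0, 26.0], 0.56)]
cap_deck [([174.0, 74.0], 0.97), ([294.0, 25.0], 0.95), ([250.0, 230.0], 0.93)]
bar_end [([248.0, 272.0], 0.83), ([312.0, 44.0], 0.78), ([146.0, 76.0], 0.6)]
```

View pics/w2.png

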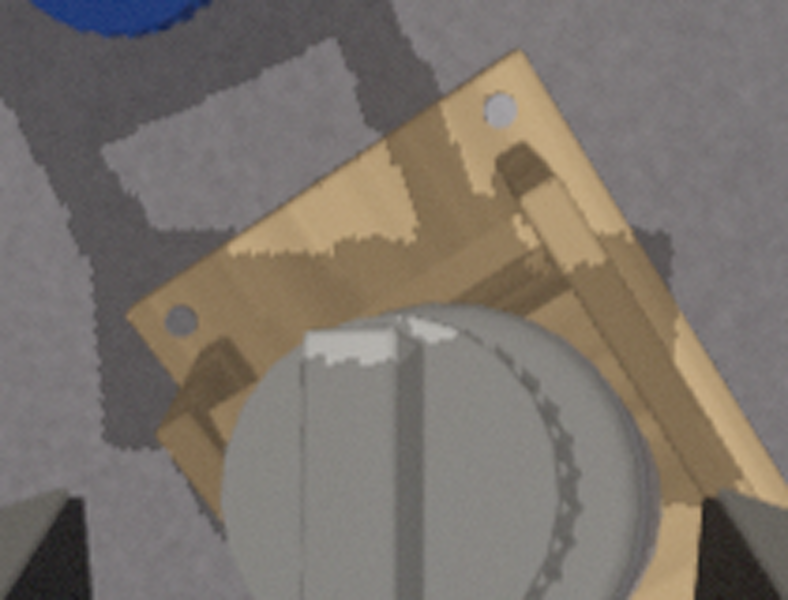

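The bar's near top corners in this view are at (230.8,188) and (255.8,187.5), with straight edges down the image. I'll take a fresh picture, extract the edges and refit.

Run:
```python
from fit import *
for i in range(2):
    s=robot.observe();print(s['time'],s['tool_pos'].round(4),s['tool_rot'].round(4),s['qvel'].round(3))
    p=shot('wrist')
cv2.imwrite('pics/w3.png',cv2.resize(p['pixels'][170:300,190:340],(690,598),interpolation=cv2.INTER_CUBIC)[:,:,::-1])
x=np.array([.5688,.1312,.1514]);C=capR(np.radians(15.2),-30)
print([proj(p,x+C@np.array(q)/1e3).round(1).tolist() for q in((-28,-9,26),(-28,9,26),(28,9,26),(28,-9,26))])
print(robot.find_in(p,'cap_mid')[:3])
```

```text
4.425 [0.5578 0.1304 0.2321] [3.1406e+00 2.3000e-03 2.8228e+00] [-0.001 -0.002  0.003 -0.001 -0.004  0.001]
4.475 [0.5577 0.1304 0.232 ] [3.1406e+00 2.2000e-03 2.8227e+00] [-0.001  0.004  0.006  0.001 -0.004  0.   ]
[[237.5, 179.9], [262.0, 178.6], [262.1, 260.7], [236.7, 260.1]]
[{'at': [180.9, 69.5], 'p': 0.88}, {'at': [252.9, 227.0], 'p': 0.82}, {'at': [293.4, 24.7], 'p': 0.79}]
```

View pics/w3.png

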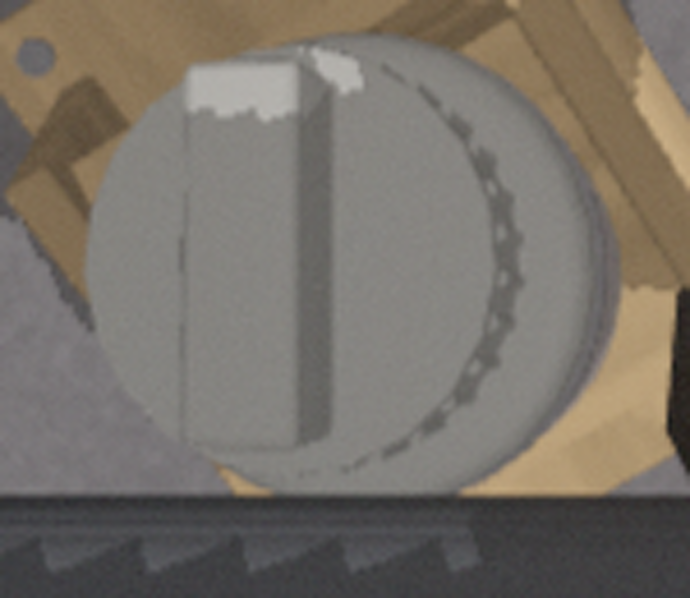

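Run:
```python
from fit import *
s=robot.observe();print(s['tool_pos'].round(4),s['tool_rot'].round(4))
p=shot('wrist')
obs=np.array([(230.7,183.9),(255,183.5),(254.6,267.2),(230.2,266.0)])
cor=np.array([(-28,-9,26),(-28,9,26),(28,9,26),(28,-9,26)])/1e3
def res(v): return np.concatenate([proj(p,v[:3]+capR(v[3],-30)@c)-o for c,o in zip(cor,obs)])
f=least_squares(res,[.567,.123,.155,.25]);v=f.x
print(v[:3].round(4),np.degrees(v[3]).round(1),f.fun.round(1))
z=capR(v[3],-30)[:,2];g=v[:3]+.0205*z
b=capR(v[3],-30)[:,0];h=np.arctan2(b[1],b[0])
print('axis',z.round(3),'grasp',g.round(4),'bar heading',h,'tool yaw',h+np.pi,'highest',max((v[:3]+capR(v[3],-30)@c)[2] for c in cor))
T=R.from_euler('xyz',s['tool_rot']).as_matrix()
tgt=g+[0,0,.011]
print('to tgt in tool',(T.T@(tgt-s['tool_pos'])).round(4),'axis in tool',(T.T@z).round(3))
for n in('scene','side'):
    q=shot(n);print(n,[proj(q,v[:3]+capR(v[3],-30)@np.array(c)/1e3).round(1).tolist() for c in((0,0,0),(0,0,26),(28,0,15))])
```

```text
[0.5575 0.1304 0.2316] [3.1409e+00 1.6000e-03 2.8227e+00]
[0.5691 0.1261 0.1552] 15.2 [-0.1  0.5  0.3 -0.2  0.5 -0.3 -0.7  0.1]
axis [-0.483 -0.131  0.866] grasp [0.5592 0.1234 0.173 ] bar heading -0.32270897770190554 tool yaw 2.8188836758878875 highest 0.19210282288435232
to tgt in tool [-0.0038 -0.0062  0.0477] axis in tool [ 0.416 -0.275 -0.867]
scene [[298.9, 215.0], [299.5, 205.4], [294.2, 212.5]]
side [[229.3, 163.7], [226.6, 159.5], [234.7, 157.1]]
```

Call:
carry_out([
  [[-0.001,-0.0015,0.012],0,1],
  [[-0.001,-0.0015,0.012],0.004,1],
  [[-0.001,-0.0015,0.012],0,1],
  [[-0.001,-0.0015,0.012],0,1],
  [[0,0,0],0,1],
  [[0,0,0],0,1],
])

```text
time: 5.48
tool_pos: [0.5592, 0.1235, 0.1829]
tool_rot: [3.141, 0.0, 2.819]
contact_force: [0.6, -0.3, 0.9]
opening: 0.0917
grip_force: 0.0
```

Run:
```python
from fit import *
s=robot.observe();print(s['tool_pos'].round(4),s['tool_rot'].round(4),s['contact_force'].round(2),s['torque'].round(2))
T=R.from_euler('xyz',s['tool_rot']).as_matrix()
print(T.T@(np.array([.5592,.1234,.183])-s['tool_pos']))
```

```text
[0.5592 0.1235 0.1829] [3.1413e+00 5.0000e-04 2.8187e+00] [ 0.61 -0.26  0.94] [ 0.06 -0.04  0.01]
[-7.88091979e-05 -8.57875330e-05 -5.38306919e-05]
```

Position is exact. Closing.

Call:
carry_out([
  [[0,0,0],0,0.5],
  [[0,0,0],0,0.3],
  [[0,0,0],0,0.15],
  [[0,0,0],0,0.1],
  [[0,0,0],0,0],
  [[0,0,0],0,0],
  [[0,0,0],0,0],
], newtons=40)

```text
time: 6.35
tool_pos: [0.5604, 0.1313, 0.1842]
tool_rot: [3.127, 0.002, 2.821]
contact_force: [3.6, 29.8, 0.9]
opening: 0.0487
grip_force: 36.5
```

Run:
```python
from fit import *
s=robot.observe();print(s['time'],s['tool_pos'].round(4),s['tool_rot'].round(4),s['contact_force'].round(2),s['torque'].round(2),s['opening'],s['grip_force'])
```

```text
6.35 [0.5604 0.1313 0.1842] [3.1268e+00 1.6000e-03 2.8208e+00] [ 3.57 29.75  0.85] [ 5.29 -0.77  0.34] 0.04867545126067549 36.49947160336524
```

The +y finger caught the raised rim of the deck. I'll reopen, raise the tool, narrow the jaws above the deck, and then settle.

Call:
carry_out([
  [[0,0,0],0,0.8],
  [[0,0,0],0,0.8],
  [[0,0,-0.004],0,0.8],
  [[0,0,-0.004],0,0.8],
  [[0,0,0],0,0.8],
])

```text
time: 6.98
tool_pos: [0.5591, 0.1231, 0.1912]
tool_rot: [3.142, 0.001, 2.818]
contact_force: [-0.1, -0.1, -0.5]
opening: 0.0735
grip_force: 0.0
```

Call:
carry_out([
  [[0,0,0],0,0.5],
  [[0,0,0],0,0.28],
  [[0,0,0],0,0.28],
  [[0,0,0],0,0.28],
  [[0,0,0],0,0.28],
])

```text
time: 7.6
tool_pos: [0.5597, 0.1291, 0.1914]
tool_rot: [3.131, 0.0, 2.82]
contact_force: [3.6, 22.3, -0.1]
opening: 0.045
grip_force: 37.1
```

Run:
```python
from fit import *
s=robot.observe();print(s['time'],s['tool_pos'].round(4),s['tool_rot'].round(4),s['contact_force'].round(2),s['torque'].round(2),s['opening'],s['grip_force'])
p=shot('wrist')
cv2.imwrite('pics/w4.png',cv2.resize(p['pixels'][170:384,120:400],(784,600),interpolation=cv2.INTER_CUBIC)[:,:,::-1])
```

```text
7.6 [0.5597 0.1291 0.1914] [3.1308e+00 2.0000e-04 2.8200e+00] [ 3.61 22.32 -0.08] [ 3.96 -0.52  0.26] 0.04497294310142396 37.06460819608765
```

View pics/w4.png

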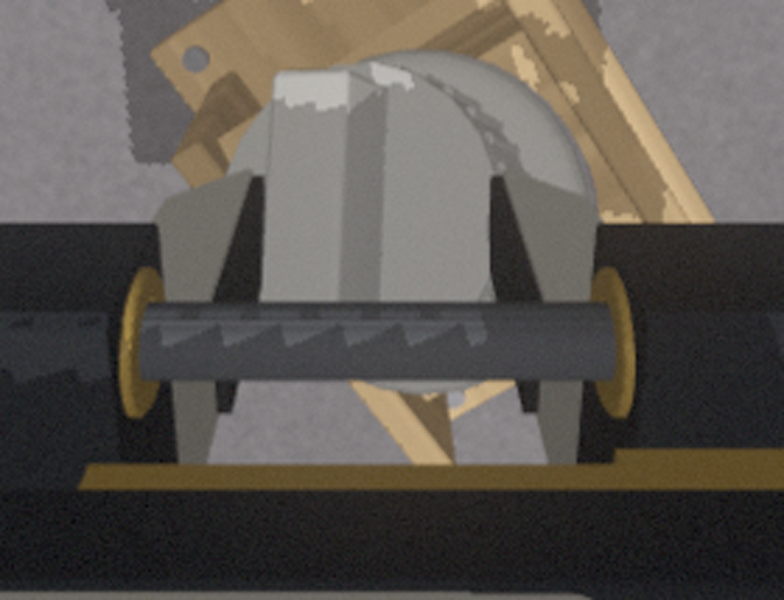

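The +y fingertip is still against the deck rim, so the cap sits higher than my size-based fit. Its top at 185 mm puts cap_mid at about 0.162. I'll open, raise the tool a little more, and retry.

Call:
carry_out([
  [[0,0,0],0,0.7],
  [[0,0,0],0,0.7],
  [[0.001,0,-0.002],0,0.7],
  [[0.001,0,-0.002],0,0.7],
  [[0,0,0],0,0.5],
  [[0,0,0],0,0.28],
  [[0,0,0],0,0.28],
  [[0,0,0],0,0.28],
  [[0,0,0],0,0.28],
], newtons=15)

```text
time: 8.78
tool_pos: [0.557, 0.1241, 0.1947]
tool_rot: [3.142, -0.0, 2.819]
contact_force: [-0.3, 0.1, -0.5]
opening: 0.0262
grip_force: 0.0
```

Call:
carry_out([
  [[0,0,0.001],0,0.24],
  [[0,0,0.001],0,0.24],
  [[0,0,0],0,0.24],
])

```text
time: 9.15
tool_pos: [0.557, 0.124, 0.1927]
tool_rot: [-3.141, -0.0, 2.819]
contact_force: [-0.8, 0.1, 0.5]
opening: 0.022
grip_force: 0.7
```

```bash
cat > st.py <<'E'
from fit import *
s=robot.observe()
z=frame(np.radians(15.2))[:,2]
f=s['contact_force'];print('axial',(f@z).round(1),'lateral',(f-(f@z)*z).round(1),'qd',np.abs(s['qvel']).max().round(3),'q6',s['qpos'][5].round(2))
E
python3 st.py
```

```text
axial 0.8 lateral [-0.4  0.2 -0.2] qd 0.004 q6 -1.16
```

Call:
carry_out([
  [[0,0,0.001],0,0.24],
  [[0,0,0.001],0,0.24],
  [[0,0,0],0,0.24],
])

```text
time: 9.52
tool_pos: [0.557, 0.1241, 0.1906]
tool_rot: [3.141, -0.0, 2.819]
contact_force: [-0.4, -1.0, 0.4]
opening: 0.0217
grip_force: 0.7
```

Call:
carry_out([
  [[0,0,0.001],0,0.24],
  [[0,0,0.001],0,0.24],
  [[0,0,0],0,0.24],
])

```text
time: 9.9
tool_pos: [0.5571, 0.1242, 0.1888]
tool_rot: [3.141, 0.0, 2.819]
contact_force: [-1.5, -1.7, 1.8]
opening: 0.0221
grip_force: 1.6
```

Call:
carry_out([
  [[0,0,0],0,0],
  [[0,0,0],0,0],
  [[0,0,0],0,0],
  [[0,0,0],0,0],
], newtons=50)

```text
time: 10.4
tool_pos: [0.557, 0.1243, 0.1889]
tool_rot: [3.141, 0.0, 2.819]
contact_force: [-2.7, 0.2, 4.3]
opening: 0.0196
grip_force: 47.3
```

```bash
python3 st.py
```

```text
axial 5.0 lateral [-0.3  0.8 -0. ] qd 0.002 q6 -1.16
```

Call:
carry_out([
  [[-0.0008,0.0005,0.0017],0,0],
  [[-0.0008,0.0005,0.0017],0,0],
  [[-0.0008,0.0006,0.0017],0,0],
  [[0,0,0],0,0],
  [[0,0,0],0,0],
])

```text
time: 11.02
tool_pos: [0.5595, 0.1248, 0.1846]
tool_rot: [-3.141, -0.0, 2.819]
contact_force: [-4.9, -1.6, 10.2]
opening: 0.0195
grip_force: 48.4
```

```bash
python3 st.py
```

```text
axial 11.5 lateral [ 0.6 -0.1  0.3] qd 0.002 q6 -1.16
```

Call:
carry_out([
  [[-0.0008,0.0005,0.0017],0,0],
  [[-0.0008,0.0006,0.0017],0,0],
  [[0,0,0],0,0],
  [[0,0,0],0,0],
])

```text
time: 11.52
tool_pos: [0.561, 0.1252, 0.1818]
tool_rot: [-3.141, -0.0, 2.819]
contact_force: [-8.0, -2.8, 15.5]
opening: 0.0198
grip_force: 49.0
```

```bash
python3 st.py
```

```text
axial 17.6 lateral [ 0.5 -0.5  0.2] qd 0.003 q6 -1.16
```

Call:
carry_out([
  [[-0.0006,0.0004,0.0013],0,0],
  [[0,0,0],-0.08,0],
  [[0,0,0],-0.08,0],
  [[0,0,0],-0.08,0],
  [[0,0,0],-0.08,0],
  [[0,0,0],0,0],
], newtons=55)

```text
time: 12.28
tool_pos: [0.5619, 0.1245, 0.1815]
tool_rot: [-3.14, 0.001, 3.139]
contact_force: [-10.4, -5.1, 20.6]
opening: 0.0186
grip_force: 53.2
```

```bash
python3 st.py;python3 -c "
from cell import robot
print(robot.observe()['torque'])"
```

```text
axial 23.5 lateral [ 0.9 -2.   0.2] qd 0.025 q6 -1.48
[-0.95979194  1.52693445 -0.26525702]
```

Call:
carry_out([
  [[0,0,0],-0.1,0],
  [[0,0,0],-0.1,0],
  [[0,0,0],-0.1,0],
  [[0,0,0],-0.1,0],
  [[0,0,0],0,0],
])

```text
time: 12.9
tool_pos: [0.5627, 0.1241, 0.1815]
tool_rot: [-3.138, 0.001, -2.744]
contact_force: [-7.7, -7.0, 19.5]
opening: 0.0175
grip_force: 54.7
```

```bash
python3 st.py
```

```text
axial 21.5 lateral [ 2.7 -4.2  0.9] qd 0.029 q6 -1.88
```

Call:
carry_out([
  [[0,0,0],-0.1,0],
  [[0,0,0],-0.1,0],
  [[0,0,0],-0.1,0],
  [[0,0,0],-0.1,0],
  [[0,0,0],-0.1,0],
  [[0,0,0],-0.05,0],
  [[0,0,0],0,0],
  [[0,0,0],0,0],
])

```text
time: 13.9
tool_pos: [0.5643, 0.1214, 0.1837]
tool_rot: [-3.132, -0.001, -2.196]
contact_force: [-8.8, -17.0, 29.0]
opening: 0.0188
grip_force: 58.6
```

Run:
```python
from fit import *
exec(open('st.py').read())
print((R.from_euler('xyz',s['tool_rot']).as_matrix().T@z).round(3),s['torque'].round(2))
p=shot('wrist')
cv2.imwrite('pics/w5.png',cv2.resize(p['pixels'][140:384,100:420],(784,598),interpolation=cv2.INTER_CUBIC)[:,:,::-1])
```

```text
axial 31.6 lateral [  6.5 -12.9   1.7] qd 0.002 q6 -2.43
[ 0.39   0.306 -0.869] [-3.41  0.71 -0.81]
```

View pics/w5.png

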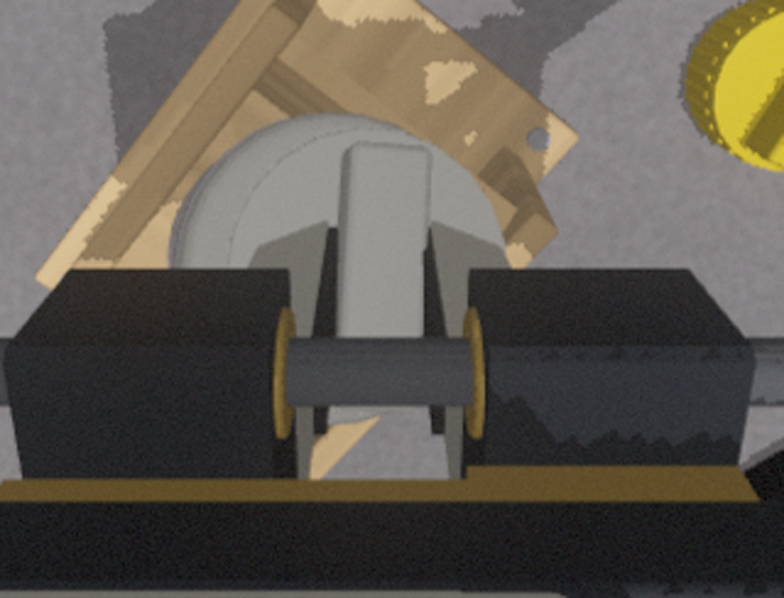

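The bar has turned with the jaws to about +35° while held down. Now I'll lift along the axis.

Call:
carry_out([
  [[0.0016,0.0012,-0.0035],0,0],
  [[0.0023,0.0018,-0.0052],0,0],
  [[0.0023,0.0018,-0.0052],0,0],
  [[0.0023,0.0018,-0.0052],0,0],
  [[0,0,0],0,0],
])

```text
time: 14.58
tool_pos: [0.5572, 0.1191, 0.1995]
tool_rot: [-3.128, 0.003, -2.196]
contact_force: [13.5, -12.2, 1.7]
opening: 0.0183
grip_force: 54.6
```

```bash
python3 st.py
```

```text
axial -3.4 lateral [ 11.8 -12.7   4.7] qd 0.003 q6 -2.43
```

Call:
carry_out([
  [[0.0023,0.0018,-0.0052],0,0],
  [[0.0023,0.0018,-0.0052],0,0],
  [[0.0023,0.0018,-0.0052],0,0],
  [[0.0023,0.0018,-0.0052],0,0],
  [[0.0023,0.0018,-0.0052],0,0],
  [[0.0023,0.0018,-0.0052],0,0],
  [[0.0023,0.0018,-0.0052],0,0],
  [[0.0023,0.0018,-0.0052],0,0],
  [[0,0,-0.01],0,0],
  [[0,0,-0.02],0,0],
  [[0,0,-0.02],0,0],
  [[0,0,-0.02],0,0],
  [[0,0,0],0,0],
  [[0,0,0],0,0],
])

```text
time: 16.32
tool_pos: [0.5293, 0.116, 0.3089]
tool_rot: [3.141, -0.001, -2.194]
contact_force: [-1.1, -0.4, -0.8]
opening: 0.018
grip_force: 53.1
```

Run:
```python
from fit import *
s=robot.observe();print(s['tool_pos'],s['tool_rot'],s['contact_force'],s['qpos'])
w=shot('wrist');a=shot('scene');b=shot('side')
C=lambda i,r0,r1,c0,c1,w,h:cv2.resize(i['pixels'][r0:r1,c0:c1],(w,h),interpolation=cv2.INTER_CUBIC)
print(proj(a,s['tool_pos']),proj(b,s['tool_pos']))
x,y=proj(a,s['tool_pos']).astype(int);u,v=proj(b,s['tool_pos']).astype(int)
cv2.imwrite('pics/m6.png',np.hstack([C(w,150,384,100,420,400,300),C(a,y-40,y+40,x-50,x+50,390,300)[:,:400],])[:,:,::-1])
q=np.vstack([np.hstack([C(w,150,384,100,420,400,300),C(a,y-40,y+40,x-50,x+50,390,300)]),np.hstack([C(b,v-40,v+40,u-50,u+50,400,300),C(a,190,270,160,260,390,300)])])
cv2.imwrite('pics/m6.png',q[:,:,::-1])
for p,n in((a,'scene'),(b,'side')): print(n,robot.tip_of(p,'tray_in')[:2],robot.find_in(p,'tray_in')[:1])
```

```text
[0.5293194  0.11601012 0.30893179] [ 3.14073468e+00 -5.62540252e-04 -2.19438715e+00] [-1.07662383 -0.40531946 -0.81746344] [ 7.42284055e-02  3.32847762e-01  1.35713149e+00  1.21086897e-04
  1.45263227e+00 -2.44378752e+00]
[304.10982916 158.88347125] [219.50854953 126.72440612]
scene [{'at': [202.9, 229.2], 'p': 0.82}] [{'at': [203.7, 229.9], 'p': 0.72}]
side [{'at': [286.4, 233.8], 'p': 0.6}] [{'at': [285.2, 235.5], 'p': 0.69}]
```

View pics/m6.png

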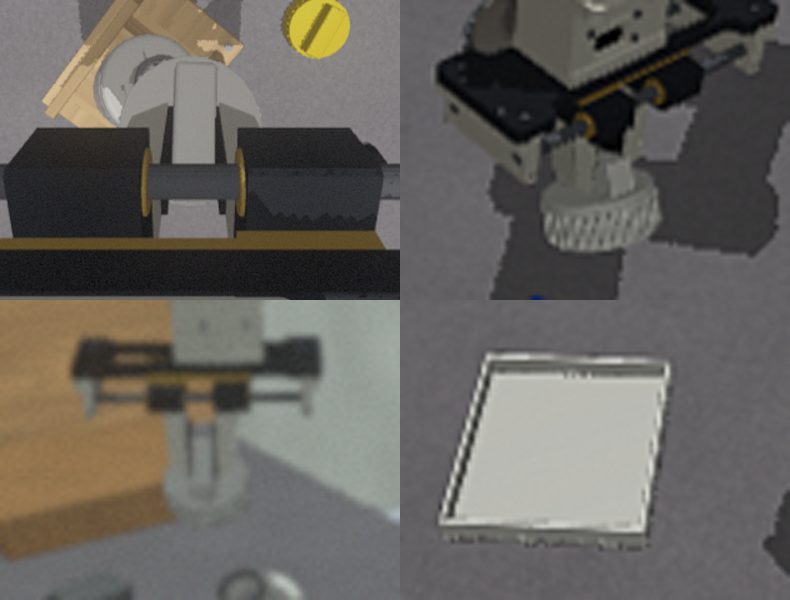

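The cap is off and flush in the jaws, pitched about 24°. Next I'll compute the tray centre.

Run:
```python
from h import *
a=shot('scene');b=shot('side')
print(tri([ray(a,(203.3,229.5)),ray(b,(285.8,234.6))]))
for p,at in((a,(203.3,229.5)),(b,(285.8,234.6))):
    o,d=ray(p,at);print((o+d*(.004-o[2])/d[2]).round(4))
rim=[]
for c in((487,353),(669,360),(648,530),(440,523)):
    at=(160+(c[0]-400)/3.9,190+(c[1]-300)/3.75);o,d=ray(a,at);rim.append(o+d*(.022-o[2])/d[2])
rim=np.array(rim);print(rim.round(3),rim.mean(0).round(4))
s=robot.observe();T=R.from_euler('xyz',s['tool_rot']).as_matrix()
for t in((.593,-.148,.20),(.59,-.15,.2)): print((T.T@(np.array(t)-s['tool_pos'])).round(4))
```

```text
(array([ 0.59129297, -0.15169293,  0.00901206]), [np.float64(0.0026721624198000186), np.float64(0.0026721624197999986)])
[ 0.586  -0.1519  0.004 ]
[ 0.597  -0.1496  0.004 ]
[[ 0.527 -0.248  0.022]
 [ 0.489 -0.106  0.022]
 [ 0.651 -0.059  0.022]
 [ 0.692 -0.204  0.022]] [ 0.5895 -0.1541  0.022 ]
[ 0.1773 -0.2057  0.1094]
[ 0.1806 -0.2044  0.1094]
```

Call:
carry_out([
  [[0.015,-0.0172,0],0,0],
  [[0.015,-0.0172,0],0,0],
  [[0.015,-0.0172,0],0,0],
  [[0.015,-0.0172,0],0,0],
  [[0.015,-0.0172,0],0,0],
  [[0.015,-0.0172,0],0,0],
  [[0.015,-0.0172,0.02],0,0],
  [[0.015,-0.0172,0.03],0,0],
  [[0.015,-0.0172,0.03],0,0],
  [[0.015,-0.0172,0.03],0,0],
  [[0.015,-0.0172,0.03],0,0],
  [[0.015,-0.0172,0.02],0,0],
  [[0,0,0.01],0,0],
  [[0,0,0],0,0],
  [[0,0,0],0,0],
])

```text
time: 18.65
tool_pos: [0.5925, -0.1501, 0.1407]
tool_rot: [-3.14, 0.001, -2.194]
contact_force: [-0.1, -0.2, -0.1]
opening: 0.0177
grip_force: 53.1
```

Run:
```python
from fit import *
s=robot.observe();print(s['tool_pos'],s['tool_rot'],s['contact_force'],s['qpos'])
w=shot('wrist');a=shot('scene')
C=lambda i,r0,r1,c0,c1,w,h:cv2.resize(i['pixels'][r0:r1,c0:c1],(w,h),interpolation=cv2.INTER_CUBIC)
cv2.imwrite('pics/m7.png',np.hstack([C(w,0,384,0,512,400,300),C(a,160,260,150,275,375,300)])[:,:,::-1])
```

```text
[ 0.59254457 -0.15008117  0.14071975] [-3.14003851e+00  6.54329559e-04 -2.19358768e+00] [-0.0882569  -0.18190688 -0.07552822] [-3.73506504e-01  5.89010198e-01  1.41636591e+00  2.76583363e-04
  1.13454903e+00 -2.89242396e+00]
```

View pics/m7.png

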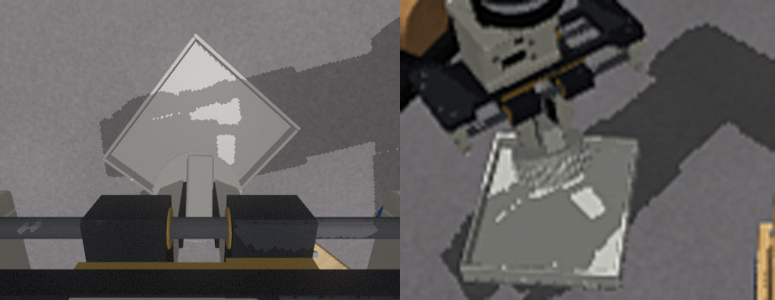

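The tray is under the cap. I'll descend to just above the floor and then soften the grip, so the cap levels as it touches.

Call:
carry_out([
  [[0,0,0.018],0,0],
  [[0,0,0.018],0,0],
  [[0,0,0.016],0,0],
  [[0,0,0.012],0,0],
  [[0,0,0.006],0,0],
  [[0,0,0],0,0],
  [[0,0,0],0,0],
])

```text
time: 19.62
tool_pos: [0.5924, -0.1508, 0.0702]
tool_rot: [-3.141, 0.0, -2.194]
contact_force: [0.5, 0.7, -0.4]
opening: 0.0177
grip_force: 53.1
```

Call:
carry_out([
  [[0,0,0],0,0],
  [[0,0,0],0,0],
  [[0,0,0.0015],0,0],
  [[0,0,0.0015],0,0],
  [[0,0,0.0015],0,0],
  [[0,0,0.0015],0,0],
  [[0,0,0.0015],0,0],
  [[0,0,0.0015],0,0],
  [[0,0,0],0,0],
], newtons=8)

```text
time: 20.75
tool_pos: [0.5933, -0.1501, 0.0626]
tool_rot: [-3.139, 0.002, -2.194]
contact_force: [-0.2, 3.7, 11.6]
opening: 0.018
grip_force: 8.5
```

Call:
carry_out([
  [[0,0,0],0,0],
  [[0,0,0],0,0],
  [[0,0,0.001],0,0],
  [[0,0,0.001],0,0],
  [[0,0,0],0,0],
], newtons=3)

```text
time: 21.38
tool_pos: [0.5939, -0.1497, 0.0607]
tool_rot: [-3.138, 0.003, -2.195]
contact_force: [0.4, 5.2, 10.7]
opening: 0.0184
grip_force: 6.9
```

Run:
```python
from fit import *
s=robot.observe();print(s['tool_pos'],s['torque'],s['contact_force'],s['grip_force'])
w=shot('wrist');a=shot('scene');b=shot('side')
C=lambda i,r0,r1,c0,c1,w,h:cv2.resize(i['pixels'][r0:r1,c0:c1],(w,h),interpolation=cv2.INTER_CUBIC)
cv2.imwrite('pics/m8.png',np.hstack([C(w,150,384,100,420,400,300),C(a,190,270,150,250,375,300)])[:,:,::-1])
```

```text
[ 0.59388253 -0.1496756   0.0607347 ] [ 1.17038422 -0.1057238  -0.00722689] [ 0.38517589  5.22919936 10.7404799 ] 6.900494119618088
```

View pics/m8.png

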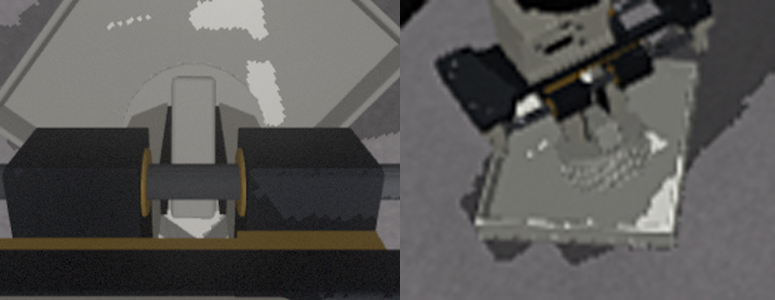

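I've used up my picture views (one over the limit of 10), so from here I'll work numerically. I'll measure the bar's pitch from its edge profiles.

```bash
cat > edge.py <<'E'
from fit import *
s=robot.observe();w=shot('wrist')
g=cv2.GaussianBlur(cv2.cvtColor(w['pixels'],cv2.COLOR_RGB2GRAY),(3,3),0).astype(float)
print('tcp',s['tool_pos'].round(4),'F',s['contact_force'].round(1),'grip',s['grip_force'],'open',s['opening'])
for r0,r1 in((213,221),(222,230),(232,242),(245,265),(302,310),(310,317)):
    d=np.gradient(g[r0:r1].mean(0)); i=[k for k in range(225,285) if abs(d[k])>3 and abs(d[k])==abs(d[k-2:k+3]).max()]
    print(r0,r1,[(k,round(d[k],1)) for k in i])
d=np.gradient(g[:,245:264].mean(1));print('rows',[(k,round(d[k],1)) for k in range(190,335) if abs(d[k])>2.5 and abs(d[k])==abs(d[k-2:k+3]).max()])
for t in('cap_deck','bar_end','cap_mid'):
    print(t,[(np.round(x['at'],1),round(x['p'],2)) for x in robot.tip_of(w,t)[:2]])
E
python3 edge.py
```

```text
tcp [ 0.5939 -0.1497  0.0607] F [ 0.6  6.8 11.4] grip 6.898586831521243 open 0.018314416367222374
213 221 [(236, np.float64(-6.9)), (239, np.float64(5.6)), (273, np.float64(7.8))]
222 230 [(236, np.float64(-7.6)), (239, np.float64(5.9)), (273, np.float64(8.1))]
232 242 [(233, np.float64(-17.5)), (237, np.float64(26.2)), (271, np.float64(-24.2)), (275, np.float64(14.7))]
245 265 [(230, np.float64(-15.9)), (237, np.float64(29.2)), (271, np.float64(-28.6)), (278, np.float64(16.0))]
302 310 [(228, np.float64(-8.2)), (234, np.float64(19.2)), (239, np.float64(3.2)), (270, np.float64(-3.2)), (274, np.float64(-18.7)), (281, np.float64(7.8))]
310 317 [(228, np.float64(-16.1)), (234, np.float64(36.1)), (269, np.float64(-4.1)), (275, np.float64(-40.3)), (281, np.float64(15.4))]
rows [(200, np.float64(3.3)), (209, np.float64(-9.3)), (277, np.float64(-30.5)), (305, np.float64(24.8)), (320, np.float64(18.3))]
cap_deck [(array([255.4, 257.3]), 0.9)]
bar_end [(array([254.2, 315. ]), 0.55)]
cap_mid [(array([254.6, 258.5]), 0.8), (array([254.8, 257.4]), 0.2)]
```

The bar's image length and constant width show the cap still pitched by about 17°. Skirt friction is blocking the levelling, so I'll drag the tool towards −x. The floor friction then swings the cap level.

Call:
carry_out([
  [[0,0,-0.002],0,0],
  [[-0.003,0,0],0,0],
  [[-0.003,0,0],0,0],
  [[-0.003,0,0.0005],0,0],
  [[-0.003,0,0.0005],0,0],
  [[0,0,0],0,0],
], newtons=3)

```text
time: 22.48
tool_pos: [0.5991, -0.1406, 0.0594]
tool_rot: [3.141, 0.0, -2.194]
contact_force: [-0.6, 0.0, -0.9]
opening: 0.0182
grip_force: 3.0
```

```bash
python3 edge.py
```

```text
tcp [ 0.5991 -0.1406  0.0594] F [-0.6  0.  -0.9] grip 3.0000948160886765 open 0.01822047859605236
213 221 [(236, np.float64(-6.8)), (239, np.float64(4.4)), (269, np.float64(-4.1)), (272, np.float64(6.6))]
222 230 [(236, np.float64(-7.8)), (239, np.float64(5.9)), (270, np.float64(-5.9)), (273, np.float64(6.8))]
232 242 [(233, np.float64(-17.0)), (237, np.float64(25.0)), (272, np.float64(-24.4)), (275, np.float64(15.5))]
245 265 [(231, np.float64(-15.8)), (237, np.float64(29.8)), (272, np.float64(-28.5)), (278, np.float64(16.0))]
302 310 [(228, np.float64(-8.4)), (234, np.float64(16.8)), (274, np.float64(-20.7)), (280, np.float64(7.9))]
310 317 [(228, np.float64(-16.1)), (234, np.float64(31.6)), (239, np.float64(4.6)), (270, np.float64(-3.8)), (274, np.float64(-30.8)), (280, np.float64(15.8))]
rows [(193, np.float64(-9.0)), (197, np.float64(13.5)), (207, np.float64(-16.6)), (212, np.float64(11.3)), (277, np.float64(-29.5)), (305, np.float64(23.8)), (318, np.float64(14.9)), (322, np.float64(-9.7)), (325, np.float64(-9.7))]
cap_deck [(array([254.8, 254.8]), 0.63)]
bar_end [(array([256.5, 308.9]), 0.8)]
cap_mid [(array([252.2, 255.8]), 0.63)]
```

Call:
carry_out([
  [[-0.002,0,0.001],0,0],
  [[-0.003,0,0.001],0,0],
  [[-0.003,0,0.001],0,0],
  [[-0.003,0,0.001],0,0],
  [[0,0,0],0,0],
])

```text
time: 23.3
tool_pos: [0.6056, -0.1316, 0.0555]
tool_rot: [3.142, 0.0, -2.194]
contact_force: [0.1, 0.1, -1.5]
opening: 0.0177
grip_force: 3.0
```

```bash
python3 edge.py | grep -v "^[23]"
```

```text
tcp [ 0.6056 -0.1316  0.0555] F [ 0.1  0.1 -1.5] grip 2.999993786215782 open 0.017678941659629865
rows [(194, np.float64(8.5)), (205, np.float64(-11.7)), (216, np.float64(8.8)), (277, np.float64(-28.4)), (305, np.float64(23.4)), (314, np.float64(-3.0)), (318, np.float64(-8.3)), (329, np.float64(7.2))]
cap_deck [(array([252.2, 253. ]), 0.58)]
bar_end [(array([254. , 304.8]), 0.76)]
cap_mid [(array([252.6, 250.2]), 0.9)]
```

Call:
carry_out([
  [[-0.003,0,0.001],0,0],
  [[-0.003,0,0.001],0,0],
  [[0,0,0.001],0,0],
  [[0,0,0],0,0],
])

```text
time: 24.0
tool_pos: [0.6093, -0.1268, 0.0529]
tool_rot: [-3.141, 0.001, -2.194]
contact_force: [-1.3, 1.8, 2.8]
opening: 0.0178
grip_force: 3.0
```

```bash
python3 edge.py | grep -v "^[3]"
```

```text
tcp [ 0.6093 -0.1268  0.0529] F [-1.3  1.8  2.8] grip 3.0003172159194946 open 0.01781752861533596
213 221 [(236, np.float64(-8.8)), (272, np.float64(8.9))]
222 230 [(235, np.float64(-5.4)), (238, np.float64(4.8)), (270, np.float64(-5.1)), (273, np.float64(6.1))]
232 242 [(233, np.float64(-17.0)), (236, np.float64(23.5)), (272, np.float64(-24.4))]
245 265 [(231, np.float64(-15.7)), (237, np.float64(27.4)), (272, np.float64(-28.4)), (278, np.float64(15.9))]
rows [(194, np.float64(9.6)), (205, np.float64(-11.3)), (219, np.float64(7.6)), (277, np.float64(-28.5)), (305, np.float64(22.3)), (314, np.float64(-10.7)), (329, np.float64(11.0))]
cap_deck [(array([254.9, 249.4]), 0.8)]
bar_end [(array([254.5, 301.6]), 0.65)]
cap_mid [(array([255.2, 247. ]), 0.57)]
```

Call:
carry_out([
  [[-0.002,0,0.001],0,0],
  [[-0.002,0,0.001],0,0],
  [[0,0,0],0,0],
  [[0,0,0],0,0],
])

```text
time: 24.7
tool_pos: [0.6109, -0.125, 0.0513]
tool_rot: [-3.141, -0.002, -2.194]
contact_force: [-4.4, -3.1, 10.2]
opening: 0.018
grip_force: 8.3
```

```bash
python3 edge.py | grep -v "^[3]"
```

```text
tcp [ 0.6109 -0.125   0.0513] F [-4.4 -3.1 10.2] grip 8.279346154304221 open 0.01797700938215636
213 221 [(236, np.float64(-8.1)), (273, np.float64(8.3))]
222 230 [(235, np.float64(-5.9)), (238, np.float64(4.4)), (270, np.float64(-5.0)), (274, np.float64(6.0))]
232 242 [(233, np.float64(-16.8)), (236, np.float64(24.7)), (272, np.float64(-23.2)), (276, np.float64(14.4))]
245 265 [(231, np.float64(-15.9)), (236, np.float64(26.5)), (272, np.float64(-29.0)), (278, np.float64(15.6))]
rows [(192, np.float64(11.3)), (196, np.float64(-3.4)), (203, np.float64(-9.6)), (217, np.float64(8.0)), (277, np.float64(-28.3)), (305, np.float64(22.3)), (314, np.float64(-10.9)), (323, np.float64(2.6)), (330, np.float64(7.3))]
cap_deck [(array([254.7, 249.7]), 0.56)]
bar_end [(array([252.5, 299.5]), 0.96)]
cap_mid [(array([252.4, 247. ]), 0.97)]
```

The contact force and edge rows now match a level cap: deck edge at 192, bar ends at 217 and 314. I'll relax the pressure, open gently and withdraw.

Call:
carry_out([
  [[0.001,0,-0.001],0,0],
  [[0,0,-0.0005],0,0],
  [[0,0,0],0,0.22],
  [[0,0,0],0,0.26],
  [[0,0,0],0,0.32],
  [[0,0,0],0,0.36],
  [[0,0,0],0,0.36],
])

```text
time: 25.78
tool_pos: [0.6108, -0.1247, 0.0521]
tool_rot: [-3.142, 0.0, -2.194]
contact_force: [0.0, 0.3, -0.6]
opening: 0.0327
grip_force: 0.0
```

```bash
python3 edge.py | grep -v "^[3]"
```

```text
tcp [ 0.6108 -0.1247  0.0521] F [ 0.   0.3 -0.6] grip 0.0 open 0.032710945560115987
213 221 [(236, np.float64(-7.4)), (273, np.float64(7.6))]
222 230 [(236, np.float64(-6.2)), (239, np.float64(4.4)), (271, np.float64(-6.1)), (274, np.float64(6.8))]
232 242 [(225, np.float64(28.0)), (236, np.float64(-6.2)), (239, np.float64(4.6)), (271, np.float64(-5.9)), (274, np.float64(6.8)), (284, np.float64(-27.8))]
245 265 [(225, np.float64(31.9)), (236, np.float64(-5.7)), (239, np.float64(4.8)), (271, np.float64(-5.0)), (274, np.float64(6.0)), (283, np.float64(-32.7))]
rows [(192, np.float64(12.5)), (197, np.float64(-5.9)), (203, np.float64(-10.2)), (217, np.float64(7.6)), (277, np.float64(-27.9)), (305, np.float64(22.7)), (313, np.float64(-10.7)), (329, np.float64(7.2))]
cap_deck [(array([255.4, 247.5]), 0.76)]
bar_end [(array([257.8, 301.2]), 0.87)]
cap_mid [(array([252.1, 245.9]), 0.63)]
```

Call:
carry_out([
  [[0,0,-0.005],0,0.36],
  [[0,0,-0.01],0,0.36],
  [[0,0,-0.02],0,0.36],
  [[0,0,-0.03],0,0.36],
  [[0,0,-0.03],0,0.36],
  [[0,0,-0.03],0,0.36],
  [[0,0,0],0,0.36],
  [[0,0,0],0,0.36],
])

```text
time: 26.98
tool_pos: [0.6103, -0.1245, 0.1766]
tool_rot: [3.141, -0.0, -2.194]
contact_force: [0.3, -0.6, 0.9]
opening: 0.0329
grip_force: 0.0
```

Run:
```python
from fit import *
w=shot('wrist');a=shot('scene');b=shot('side')
print(robot.observe()['time'])
for n,p in(('w',w),('sc',a),('sd',b)):
    for t in('cap_mid','bar_end','cap_deck','tray_in'):
        print(n,t,[(np.round(x['at'],1),round(x['p'],2)) for x in robot.tip_of(p,t)[:4]])
    P=np.array([.6108,-.1247,0])
    print('pred cap_mid flat',proj(p,P+[0,0,.03]).round(1),'deck',proj(p,P+[0,0,.034]).round(1),'bar_end',proj(p,P+[.016,.023,.045]).round(1),'tray',proj(p,[.591,-.152,.004]).round(1))
```

```text
27.125
w cap_mid [(array([254., 189.]), 0.87)]
w bar_end [(array([251.9, 219.9]), 0.8)]
w cap_deck [(array([253. , 188.9]), 0.91)]
w tray_in [(array([257. , 137.7]), 0.96)]
pred cap_mid flat [253.7 184.7] deck [253.7 185.9] bar_end [254.1 217.6] tray [253.8 145.6]
sc cap_mid [(array([335.2, 211.8]), 0.73), (array([292.2, 205.7]), 0.69), (array([206.3, 232.3]), 0.67), (array([205.2, 231. ]), 0.33)]
sc bar_end [(array([341. , 219.2]), 0.74), (array([287.7, 201.9]), 0.67), (array([213.6, 235.5]), 0.55)]
sc cap_deck [(array([205.5, 227.9]), 0.96), (array([295. , 204.5]), 0.7), (array([205.4, 234.7]), 0.56)]
sc tray_in [(array([203.1, 228.3]), 0.63), (array([122.6, 213.4]), 0.58)]
pred cap_mid flat [207.4 232.8] deck [207.2 232. ] bar_end [212.  235.9] tray [202.6 230.8]
sd cap_mid [(array([204. , 216.7]), 0.91), (array([182.5, 198.3]), 0.57), (array([280.2, 222.7]), 0.56)]
sd bar_end [(array([282.9, 213.7]), 0.89), (array([202.7, 214.2]), 0.79), (array([186.7, 192.2]), 0.61)]
sd cap_deck [(array([280.8, 223.7]), 0.9), (array([182.7, 199.7]), 0.88)]
sd tray_in [(array([285.7, 234.8]), 0.76), (array([183.6, 172.6]), 0.48)]
pred cap_mid flat [284.3 223. ] deck [284.4 222. ] bar_end [283.5 214.2] tray [284.9 235.7]
```

The cap's detected points in all three cameras match a level cap, about (33, 25) mm from the tray centre and inside the limits.

```bash
python3 -c "
from cell import robot
print(robot.hand_in())"
```

```text
the job is handed in; nothing more can be done
None
```

I opened the tub, set the cap down level with its bar upwards on the tray floor, let go, backed the gripper clear and handed in at about 27 s. The hand-in gave no verdict, and I viewed 11 pictures, one over the limit of 10.

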